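Test the night-light's safety switch, then set and clamp its sliding leg

ROBOT

A 6-joint arm with a two-finger parallel gripper is mounted at the origin on the work surface. World frame = base frame: x ahead of the robot, y to its left, z up, the work surface at z = 0. Lengths are in m, angles in rad, forces in N, time in s.
With the tool pointing down it reaches from about 0.35 to 0.875 m from the base axis. Payload 15.5 kg.
Tool frame: the origin (TCP) lies at the very end of the fingers, on their centre line; the grasp point (between the pads) lies 19 mm behind it; z points along the fingers, y is the line along which they close (so a half turn about z gives the same grasp; the last joint's range is limited). The gripper opens to 85 mm and grips with 20 to 120 N. Pads are 22 mm wide; open, the fingers measure 114 mm over their backs; the gripper's body (76 mm by 85 mm) begins 54 mm behind the grasp point. The pads swing forward as they close: fully open they stand 13 mm farther back than shut.
Start: joints at [1.03, 0.494, 1.345, -0, 1.302, -0.096], TCP at [0.269, 0.564, 0.231] pointing down, gripper open.
Joint ranges: [-2.91, 2.91], [-0.82, 2.16], [0.22, 2.67], [-1.22, 4.37], [0.12, 2.79], [-3.08, 3.08]. Speed limits (rad/s): [1.89, 1.89, 2.57, 3.01, 3.01, 3.01].

INTERFACE

Orientations are given as a unit quaternion [x, y, z, w].
In Python, from bench import env gives the robot as it stands.
- The arm moves only by the tool play_rows, never from a script. Its argument "deltas" is text: rows parted by semicolons, each of 7 numbers parted by spaces: the shift along the tool's x, y, z in mm, then the turn, a rotation vector about the tool's x, y, z in rad, then the finger opening in mm, from 0 to 85.4. A call has 1 to 8 rows; each row shifts and turns the commanded pose from where the row before left it, along the tool's axes as they then stand; what a row does not reach is not made up. A row lasts 1/12 s, in which the tool goes at most 41.7 mm and 7.16 degrees, less where a joint would pass 70% of its speed; a pose out of reach is approached as far as the arm can. A call with a gripper value outside its range is refused whole. The fingers move at their own pace and stop on an object; the grip force is fixed at half the most. Time passes only in rows, so rows that do not move let the fingers close. It gives the time, the measured TCP pose, the force, the opening and the grip force at its end, in the units of the state.
- env.get_obs(): the state, without advancing time (a new reading comes with each control period).
- env.get_image(name): name is "scene" or "top" or "wrist"; returns a dict with "image" (480x640x3 uint8, red, green, blue), "depth" (480x640 float32, m along the optical axis (not along the pixel's ray), 0 where there is no reading), "fx", "fy", "cx", "cy" (pixels), "camera_from_world" (4x4, takes a point from world to camera coordinates). Camera axes: x right, y up, looking along -z (the intrinsics and any distortion apply to the point x, -y, -z); pixel columns grow to the right and rows downward; lengths in m; the calibration is good to about 2 mm. A picture is of the moment at which its call begins.
- env.hand_in(): hands the job in; it is judged then, once.
Trained networks look in a picture, given as the dict that the camera call returned (one of the last four; its "shot" number tells which), for a name from the list of things; names that differ only in an ending like _2 or _b are one class to them, and where a whole thing is asked for, a point or a joint stands for the part that bears it (a point fixed in the world has none). Each returns a list of dicts, best first, with "confidence" (0 to 1); they miss things now and then, are a little off and sometimes report something else, mostly with a low value. They report only what shows in the picture. A call takes as long as a camera call. They do not tell look-alikes from the thing itself.
- env.boxes_of(picture, query): "at" ([x, y, z] in m, in the coordinates of the camera as it stood for that picture, good to about 4 mm: the middle of the surface that is visible of it).
The state is a dict: "time": time; "qpos": joint angles; "qd": joint speeds; "joint_torque": joint torques, N m; "position": TCP position; "tool_rot": TCP orientation; "wrist_force": force on the tool from outside, world axes, zero at the start; "moment": the same for the moment, N m; "grip_width": opening from 0.0 (shut) to 1.0 (fully open); "gripper_force": force on a finger pad.
Only numpy, scipy, OpenCV 4.12 (cv2) and the standard library are available. Lean on these libraries where they do the work, as an engineer would, in place of code of your own. Each camera call takes 0.05 s, during which the arm holds its last target. There are 200 camera calls.

TASK

Get the night-light ready for the evening: press the yellow test button on its safety switch so that the blue lever drops, then lift the lever fully back up so that it stays up by itself. Then draw the night-light's sprung sliding leg out until its red pointer is level with the green clip on the scale and, holding it there, squeeze the orange cam lever fully closed; the cam lever must stay open until the leg is at the mark. Finish while still pinching the leg and the closed lever between the fingers, and leave the other things on the table where they are.

Things in the scene. Friction and masses are not known exactly. Their poses are not given: they have to be found in the camera images.
- safety_switch: White box 100 x 72 x 60 mm high (x, y, z), fixed to the table; on its top a yellow round test button at local x = -35 mm and a blue lever pivoted at local x = +20 mm. Origin: underside, at the switch's local zero (box spans x -60..+40, y -36..+36 mm); x points from the button to the lever, z up. May stand left or right of the night-light.
- button_top (a point): Centre of the top face of the yellow button (24 mm across, 74 mm above the table when out).
- test_button (a joint): Test button travel, m: 0 out, 0.006 fully pressed; a spring of about 5 N brings it back. Pressing it fully trips the lever.
- trip_lever (a joint): Blue lever angle, rad: 0 = up, leaning 0.15 rad past the vertical towards the button, where it rests by itself against a stop; 1.65 = dropped, nearly level, sticking out 45 mm beyond the box's edge on the side away from the button (+x of the switch). It swings freely (40 g) and falls back unless it is brought past the vertical (below 0.15).
- lever_hinge (a point): Hinge axis of the blue lever, 68 mm above the table; the axis runs along the switch's y.
- lever_grip (a point): Point in the blue lever 50 mm from the hinge. The lever is a flat bar 65 mm long from the hinge, 12 mm wide along the switch's y and 8 mm thick, so it can be pinched from above across its 12 mm and pivots between the fingers with a little drag.
- rig: Night-light stand, fixed to the table: aluminium rail (80 mm wide, 12 mm high, local x -110..+150 mm) with black scale lines 10 mm apart, and a white block (x 140..220 mm, 60 mm high, glowing round knob on top to 80 mm, not to be used) at its +x end. Origin: underside of the rail on its centre line; x runs along the rail towards the block, z up. The leg slides out towards -x.
- leg (a joint): Extension of the sliding leg, m: 0 fully in (start), grows to 0.12 as the leg moves towards the rig's -x. A spring of 2.4 to 3.9 N draws it back in whenever it is not held (until the cam is closed).
- leg_grip (a point): Centre of the leg's grip, 58 mm above the table, moving with the leg. Beside it, in rig axes: an upright grey post plate (y +5..+15, x -22..+22 mm, top 75 mm high), the orange cam lever across from it, and below 30 mm the slide block (x -34..+34, y -20..+20). Fingers come from above, one on each y side.
- wing (a point): Middle of the +x face of the leg's grey cross wing, 22 mm from leg_grip towards the rig's -x: a plate 8 mm thick (x), y -45..+45, z 34..75 mm. Fingers standing on its +x side can push it towards -x to draw the leg out without pinching.
- lamp (a point): Centre of the round night-light (72 mm across, top 90 mm high) carried on the leg, 155 mm from leg_grip towards the rig's -x.
- leg_index (a point): Tip of the red pointer on the leg, at leg_grip's x and 28 mm to the +y side, 22 mm high.
- cam_lever (a joint): Orange cam lever travel, m: 0 open (start), 0.012 closed; it slides across the leg along the rig's +y towards the grey post and stays where it is left (5 N friction). Closed, it brakes the leg.
- cam_face (a point): Middle of the outer (-y) face of the orange cam lever, a plate 40 mm long (x), 10 mm thick, z 34..73 mm: 27 mm from leg_grip when open, 15 mm closed. Post and lever measure 42 mm over all when open, 30 mm closed. The post does not yield sideways: fingers closing evenly, centred on leg_grip, first slide the lever shut, then meet the post.
- mark_clip: Green clip 8 x 12 x 12 mm with a white line on the rail's +y scale: the length mark. Origin: its underside centre, 12 mm above the table; same axes as the rig. The leg is at the mark when leg_index and the clip have the same position along the rig's x.
- jar: Closed glass jar, 64 mm wide, 85 mm high, in the upper tray; origin under its centre.
- pacifier: Pacifier, 42 mm wide, 31 mm high, upper tray; origin under its centre.
- hairbrush: Wooden hairbrush, 180 mm long, lower tray; origin underneath.
- rattle: Blue rattle, 122 mm long, lower tray; origin underneath.
- lotion: White lotion bottle, 52 mm wide, 150 mm high; origin under its centre.
- cup: Blue cup, 72 mm wide, 80 mm high; origin under its centre.
- duck: Yellow toy duck, 60 mm wide, 62 mm high; origin under its centre.
There are look-alikes about, which are no part of the job. Leave any purple or turquoise look-alike of the safety_switch alone.

How it is judged:
By the outcome, as a careful person would: the job done as asked, in the order asked, and still so for the second after the job is handed in, while the arm keeps its last pose, push and grip.
It also fails if it takes over 61 s, if anything falls off the work surface, if the arm or the gripper's body presses on something with over 40 N, if the wrist force passes 120 N, or if a joint passes its speed limit or range.

## Working session

There is one attempt and no reset: what is moved stays moved. The work goes in short steps, Python scripts to look and compute and a tool call to move; the robot and the scene stay as the last step left them, time stands still between calls to the robot, and variables do not carry over. Pictures are saved under pics/ and viewed, at most 10 in all, crops included, and the job is handed in when it is done.

Besides the shell and the picture viewer there is one more tool, called after "Emit:" by a JSON object that holds its "fn" and its "kwargs". play_rows: Moves the arm, as the interface text tells. Its arguments: {"type":"object","properties":{"deltas":{"type":"string"}},"required":["deltas"]}

```bash
mkdir -p pics
cat > h.py <<'E'
import numpy as np, cv2
from bench import env
def c2w(p,d):
    return (np.linalg.inv(d["camera_from_world"])@np.r_[p,1])[:3]
def w2px(p,d):
    q=d["camera_from_world"]@np.r_[p,1]
    return np.array([d["cx"]+d["fx"]*q[0]/-q[2], d["cy"]-d["fy"]*q[1]/-q[2]])
def cloud(d):
    v,u=np.mgrid[:480,:640]; z=d["depth"]
    P=np.stack([(u-d["cx"])/d["fx"]*z,-(v-d["cy"])/d["fy"]*z,-z,np.ones_like(z)],-1)
    return (P@np.linalg.inv(d["camera_from_world"]).T)[...,:3]
E
python3 - <<'E'
from h import *
o=env.get_obs();print({k:np.round(v,3) for k,v in o.items()})
for n in("top","scene"):
    d=env.get_image(n);cv2.imwrite(f"pics/{n}0.png",d["image"][...,::-1]);print(n,d.keys(),d["fx"],np.round(np.linalg.inv(d["camera_from_world"]),2).tolist())
    for q in["safety_switch","button_top","trip_lever","rig","leg","leg_grip","wing","lamp","leg_index","cam_face","mark_clip","lotion","cup","duck","jar"]:
        for b in env.boxes_of(d,q)[:3]:
            w=c2w(b["at"],d);print(q,round(b["confidence"],2),w.round(3),w2px(w,d).round())
E
```

```text
{'time': np.float64(0.0), 'qpos': array([ 1.029,  0.494,  1.346, -0.   ,  1.302, -0.096]), 'qd': array([ 0.001,  0.001, -0.   , -0.   , -0.   ,  0.001]), 'joint_torque': array([ 0.0000e+00, -8.8217e+01, -3.8387e+01,  0.0000e+00,  1.0000e-02,
        0.0000e+00]), 'position': array([0.269, 0.564, 0.231]), 'tool_rot': array([ 0.221,  0.975, -0.001, -0.   ]), 'wrist_force': array([0.364, 0.034, 1.331]), 'moment': array([ 0.017, -0.002, -0.02 ]), 'gripper_force': np.float64(0.0), 'grip_width': np.float64(1.004)}
top dict_keys(['image', 'depth', 'fx', 'fy', 'cx', 'cy', 'camera_from_world', 'shot']) 577.994852112009 [[-0.0, 0.98, -0.19, 0.27], [-1.0, -0.0, 0.0, 0.02], [0.0, 0.19, 0.98, 1.72], [0.0, 0.0, 0.0, 1.0]]
safety_switch 0.93 [ 0.466 -0.362  0.059] [455. 272.]
safety_switch 0.91 [ 0.567 -0.074  0.06 ] [355. 238.]
safety_switch 0.86 [ 0.505 -0.213  0.058] [403. 259.]
button_top 0.57 [ 0.323 -0.187  0.075] [397. 323.]
button_top 0.56 [ 0.439 -0.375  0.074] [462. 281.]
button_top 0.4 [ 0.488 -0.213  0.07 ] [404. 264.]
trip_lever 0.53 [0.484 0.2   0.065] [260. 266.]
rig 0.8 [0.55  0.187
[... 1127 characters left out ...]
g 0.83 [0.58  0.171 0.057] [368. 229.]
leg 0.89 [0.534 0.189 0.062] [365. 217.]
leg 0.66 [0.815 0.073 0.058] [384. 293.]
leg_grip 0.74 [0.54  0.194 0.063] [367. 217.]
wing 0.96 [0.537 0.188 0.066] [365. 216.]
wing 0.39 [0.813 0.073 0.058] [383. 292.]
leg_index 0.73 [0.538 0.19  0.06 ] [366. 218.]
leg_index 0.52 [0.497 0.462 0.033] [431. 192.]
leg_index 0.51 [0.811 0.074 0.059] [383. 291.]
cam_face 0.69 [0.575 0.157 0.058] [362. 229.]
lotion 0.92 [ 0.571 -0.494  0.081] [132. 302.]
lotion 0.34 [0.574 0.16  0.057] [363. 229.]
cup 0.65 [0.814 0.073 0.056] [383. 293.]
duck 0.55 [ 0.808 -0.04   0.032] [343. 314.]
duck 0.51 [ 0.543 -0.229  0.057] [232. 267.]
jar 0.59 [0.462 0.474 0.19 ] [434. 143.]
```

View pics/top0.png

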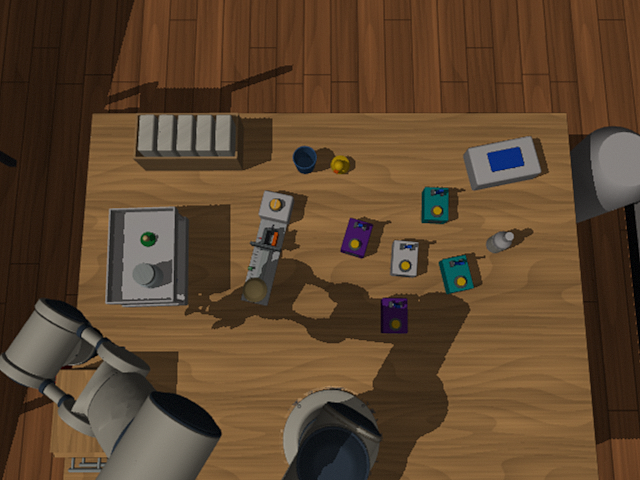

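View pics/scene0.png

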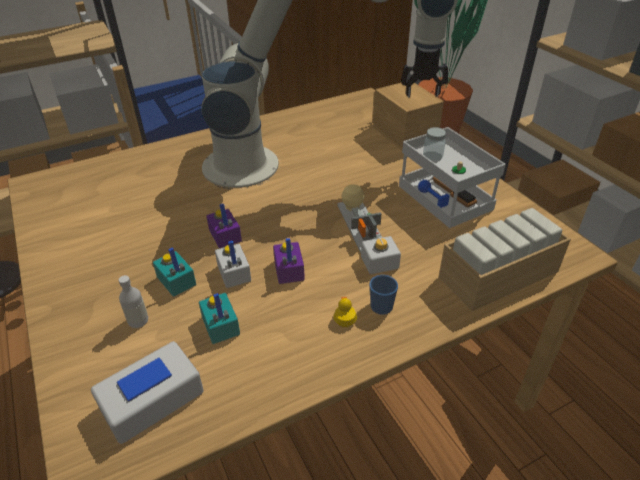

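The top view shows five switches. One is white at (405,258), two are purple at (356,238) and (395,315), and two are turquoise at (435,204) and (457,273). I choose the white one. The rig runs from the lamp (254,289) up to the block (275,205), and the orange lever is near (275,240).

Run:
```python
from h import *
d=env.get_image("top");P=cloud(d);im=d["image"];hsv=cv2.cvtColor(im,cv2.COLOR_RGB2HSV).astype(int)
H,S,V=[hsv[...,i] for i in range(3)]
np.set_printoptions(suppress=True,precision=4)
v,u=np.mgrid[:480,:640]
def reg(u0,u1,v0,v1):return (u>=u0)&(u<=u1)&(v>=v0)&(v<=v1)
def rect(m,n):
    q=P[m]; r=cv2.minAreaRect((q[:,:2]*1000).astype(np.float32)); print(n,len(q),q.mean(0),r)
sw=reg(385,425,235,285)
rect(sw&(abs(P[...,2]-.060)<.004)&(S<60),"swtop")
m=sw&(H>18)&(H<35)&(S>150)&(P[...,2]>.066);rect(m,"button")
m=sw&(H>100)&(H<130)&(S>120)&(P[...,2]>.066);rect(m,"lever")
rg=reg(235,300,185,305)
rect(rg&(abs(P[...,2]-.060)<.004)&(S<60)&(v<225),"block")
rect(rg&(abs(P[...,2]-.012)<.004)&(S<60),"rail")
m=rg&(H>5)&(H<18)&(S>170)&(v>225)&(P[...,2]>.05);rect(m,"cam")
m=rg&(H>45)&(H<80)&(S>100);rect(m,"clip") if m.any() else print("noclip")
m=rg&((H<4)|(H>175))&(S>150);rect(m,"red") if m.any() else print("nored")
m=rg&(P[...,2]>.078)&(v>265);rect(m,"lamp")
m=rg&(abs(P[...,2]-.075)<.004)&(v<265)&(v>225);rect(m,"post/wing")
a=cv2.resize(im[180:310,235:300],None,fx=4.6,fy=4.6,interpolation=2);b=cv2.resize(im[180:310,380:445],None,fx=4.6,fy=4.6,interpolation=2)
cv2.imwrite("pics/crop1.png",np.hstack([a,b])[...,::-1])
```

```text
swtop 440 [ 0.5103 -0.2172  0.0597] ((510.3400573730469, -218.38131713867188), (71.01432037353516, 99.47224426269531), 84.81375885009766)
button 51 [ 0.4854 -0.2168  0.0734] ((484.9072265625, -217.22726440429688), (20.123140335083008, 20.365928649902344), 44.35219192504883)
lever 20 [ 0.5201 -0.2078  0.1966] ((407.3809509277344, -102.33735656738281), (16.301347732543945, 364.5630187988281), 47.31977462768555)
block 417 [0.6666 0.1573 0.0597] ((666.851318359375, 158.05667114257812), (89.68424987792969, 78.09256744384766), 77.38721466064453)
rail 724 [0.5222 0.1883 0.0117] ((538.4633178710938, 187.57974243164062), (82.59928894042969, 312.53179931640625), 76.1572265625)
cam 56 [0.5586 0.1568 0.0989] ((422.50616455078125, 98.90364074707031), (341.3082580566406, 27.839683532714844), 23.21917724609375)
clip 6 [0.4849 0.2344 0.0191] ((484.0075378417969, 233.94300842285156), (5.025712013244629, 6.733069896697998), 22.113998413085938)
red 1 [0.5778 0.2091 0.0056] ((577.7965087890625, 209.08941650390625), (0.0, 0.0), 0.0)
lamp 278 [0.412  0.2049 0.1658] ((354.38629150390625, 126.85359191894531), (272.66986083984375, 54.73866271972656), 53.5703125)
post/wing 115 [0.5565 0.182  0.0746] ((565.4769897460938, 180.6287078857422), (87.60710144042969, 50.04772186279297), 77.08753967285156)
```

View pics/crop1.png

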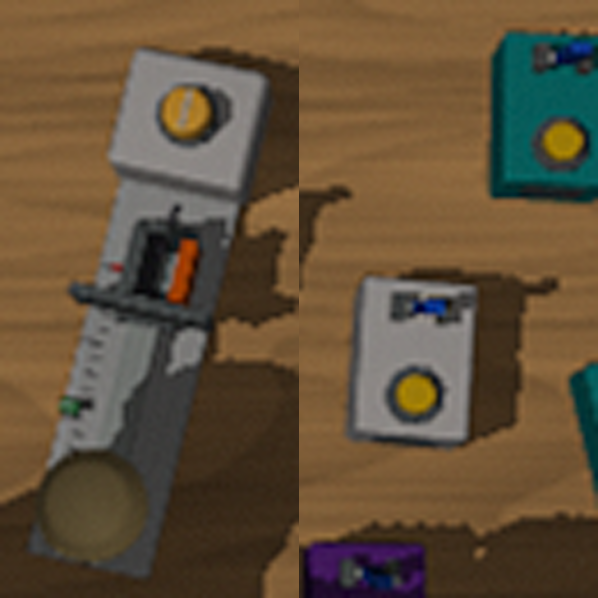

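Emit:
{"fn": "play_rows", "kwargs": {"deltas": "0 0 -40 0 0 0 85;0 0 -40 0 0 0 85;-10 -6 -30 0 0 0 85;-30 -20 0 0 0 0 85;-30 -20 0 0 0 0 85;-30 -20 0 0 0 0 85;-30 -20 0 0 0 0 85;-30 -20 0 0 0 0 85"}}

```text
time: 2.32
position: [0.3686, 0.3978, 0.3414]
tool_rot: [0.221, 0.975, 0.0, 0.0]
wrist_force: [0.6, 0.4, 0.3]
grip_width: 0.994
gripper_force: 0.0
```

Emit:
{"fn": "play_rows", "kwargs": {"deltas": "-30 -20 0 0 0 0 60;-30 -20 0 0 0 0 30;-30 -20 0 0 0 0 10;-30 -20 0 0 0 -0.07 0;-30 -20 0 0 0 -0.07 0;-30 -20 0 0 0 -0.07 0;-20 -12 0 0 0 -0.04 0;0 0 0 0 0 0 0"}}

```text
time: 2.98
position: [0.5044, 0.1981, 0.3412]
tool_rot: [0.098, 0.995, -0.0, 0.001]
wrist_force: [0.4, 0.3, -0.5]
grip_width: 0.003
gripper_force: 0.0
```

```bash
cat >> h.py <<'E'
from scipy.spatial.transform import Rotation as R
def goal(p,yaw_y):
    "total shift mm in present tool axes and turn about tool z to bring tool y to yaw_y deg (mod 180)"
    o=env.get_obs();M=R.from_quat(o["tool_rot"]).as_matrix()
    a=np.degrees(np.arctan2(M[1,1],M[0,1])); da=(yaw_y-a+90)%180-90
    print("pos",o["position"].round(4),"yawy",round(a,2),"tilt",M[:,2].round(3),"shift",(M.T@(np.array(p)-o["position"])*1000).round(1),"turn",round(-np.radians(da),3),"F",o["wrist_force"].round(1),"t",o["time"])
E
python3 - <<'E'
from h import *
goal([.505,.18,.35],77)
d=env.get_image("wrist");cv2.imwrite("pics/w1.png",d["image"][...,::-1]);print(np.linalg.inv(d["camera_from_world"]).round(2))
E
```

```text
pos [0.5044 0.1981 0.3412] yawy 78.75 tilt [ 0.001 -0.001 -1.   ] shift [ -4.1 -17.7  -8.8] turn 0.03 F [ 0.4  0.3 -0.5] t 2.9833
[[ 0.2  -0.93 -0.3   0.43]
 [ 0.98  0.19  0.06  0.21]
 [-0.   -0.31  0.95  0.48]
 [ 0.    0.    0.    1.  ]]
```

View pics/w1.png

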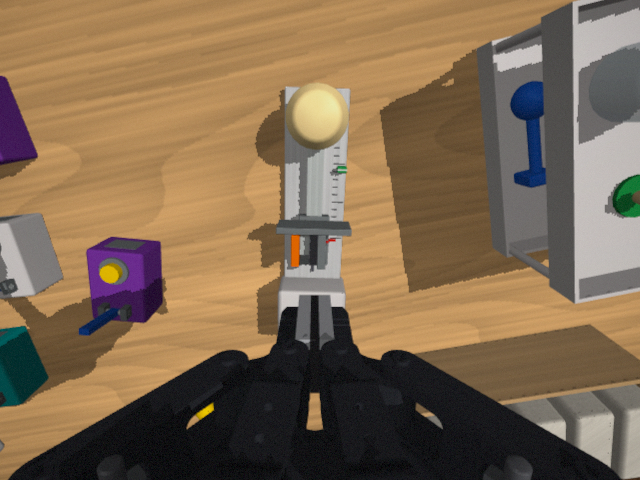

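The wrist view shows the whole rig: lamp (317,116), green clip (341,169), red pointer (331,240), orange cam (296,250) and the grey wing at row 228. I'll measure it from here.

```bash
cat > rig.py <<'E'
from h import *
np.set_printoptions(suppress=True,precision=4)
def measure(d,show=True):
    P=cloud(d);hsv=cv2.cvtColor(d["image"],cv2.COLOR_RGB2HSV).astype(int);H,S,V=[hsv[...,i] for i in range(3)]
    v,u=np.mgrid[:480,:640];Z=P[...,2];near=(np.hypot(P[...,0]-.53,P[...,1]-.185)<.25)&(P[...,0]<.66)&(abs(P[...,1]-.19)<.1)
    def ray(m,z):  # mean pixel -> plane z
        uu,vv=u[m].mean(),v[m].mean();T=np.linalg.inv(d["camera_from_world"])
        r=T[:3,:3]@np.array([(uu-d["cx"])/d["fx"],-(vv-d["cy"])/d["fy"],-1]);o=T[:3,3];return o+r*(z-o[2])/r[2]
    out={}
    for n,m,z in [("clip",(H>45)&(H<85)&(S>90)&(Z<.04),.024),("red",((H<5)|(H>174))&(S>140)&(Z<.04),.022),("cam",(H>5)&(H<18)&(S>170)&(abs(Z-.073)<.006),.073)]:
        m=m&near
        if m.sum():out[n]=ray(m,z);print(n,m.sum(),"ray",out[n],"depth",P[m].mean(0), u[m].mean().round(1),v[m].mean().round(1))
    for n,m in [("rail",near&(abs(Z-.012)<.004)&(S<70)),("wing/post75",near&(abs(Z-.075)<.003)&(S<70)),("lamp",near&(Z>.07)&(P[...,0]<.46))]:
        q=P[m];print(n,len(q),q.mean(0),cv2.minAreaRect((q[:,:2]*1000).astype(np.float32)))
    return out
if __name__=="__main__":
    d=env.get_image("wrist");measure(d)
    for q in["leg_grip","leg_index","mark_clip","lamp","wing","cam_face","rig"]:
        for b in env.boxes_of(d,q)[:2]:
            w=c2w(b["at"],d);print(q,round(b["confidence"],2),w.round(4),w2px(w,d).round())
    np.savez("w1.npz",**{k:v for k,v in d.items()})
E
python3 rig.py
```

```text
clip 32 ray [0.4842 0.2361 0.024 ] depth [0.4843 0.2361 0.0237] 340.0 170.5
red 16 ray [0.5752 0.2047 0.022 ] depth [0.5736 0.2048 0.0268] 328.8 241.7
cam 261 ray [0.563  0.1615 0.073 ] depth [0.5628 0.1616 0.0739] 293.7 251.8
rail 4972 [0.5152 0.1958 0.013 ] ((507.6114807128906, 194.45155334472656), (87.6734848022461, 254.4544219970703), 77.87199401855469)
wing/post75 794 [0.5527 0.1898 0.0758] ((565.0523681640625, 183.61746215820312), (89.37098693847656, 52.4080924987793), 76.68476104736328)
lamp 3976 [0.4203 0.2169 0.202 ] ((418.3177795410156, 217.58721923828125), (62.726417541503906, 62.891666412353516), 53.92881774902344)
leg_grip 0.59 [0.4591 0.202  0.0688] [309. 159.]
leg_index 0.81 [0.4584 0.2023 0.0728] [309. 159.]
mark_clip 0.57 [0.4439 0.4563 0.1666] [609.  88.]
mark_clip 0.23 [ 0.5148 -0.1846  0.0458] [ 28. 260.]
lamp 0.7 [0.4554 0.2044 0.0727] [310. 156.]
lamp 0.43 [0.4412 0.4556 0.1622] [604.  85.]
wing 0.95 [0.4633 0.2052 0.0787] [313. 163.]
wing 0.62 [0.4846 0.2359 0.0274] [340. 171.]
cam_face 0.63 [0.5683 0.1649 0.0765] [297. 256.]
rig 0.76 [0.5065 0.2004 0.0281] [316. 194.]
```

Run:
```python
from h import *
goal([.4807,-.2157,.15],84.8)
```

```text
pos [0.5013 0.2019 0.3414] yawy 78.83 tilt [ 0.  0. -1.] shift [ -60.6 -413.7  191.4] turn -0.104 F [0.2 0.2 0.2] t 3.4333
```

Emit:
{"fn": "play_rows", "kwargs": {"deltas": "-5 -25 0 0 0 0 0;-5 -38 0 0 0 0 0;-6 -38 0 0 0 0 0;-6 -38 0 0 0 0 0;-6 -38 0 0 0 0 0;-6 -38 0 0 0 0 0;-6 -38 0 0 0 0 0;-6 -38 0 0 0 0 0"}}

```text
time: 4.1
position: [0.4898, -0.0945, 0.3415]
tool_rot: [0.097, 0.995, -0.0, 0.0]
wrist_force: [1.2, 0.4, 0.3]
grip_width: 0.003
gripper_force: 0.0
```

Emit:
{"fn": "play_rows", "kwargs": {"deltas": "-5 -38 0 0 0 0 0;-5 -38 0 0 0 0 0;-4 -30 20 0 0 0 0;0 -16 35 0 0 -0.05 0;0 0 38 0 0 -0.054 0;0 0 38 0 0 0 0;0 0 20 0 0 0 0;0 0 0 0 0 0 0"}}

```text
time: 4.77
position: [0.4781, -0.2141, 0.1864]
tool_rot: [0.046, 0.999, 0.002, -0.003]
wrist_force: [-1.2, 0.3, -0.7]
grip_width: -0.005
gripper_force: 0.0
```

Run:
```python
from h import *
goal([.4807,-.2157,.08],84.8)
d=env.get_image("wrist");cv2.imwrite("pics/w2.png",d["image"][...,::-1])
for p in([.4854,-.2161,.074],[.5403,-.2211,.068]):print(w2px(p,d))
goal([.4807,-.2157,.08],84.8)
```

```text
pos [ 0.4781 -0.2141  0.1864] yawy 84.74 tilt [-0.006  0.004 -1.   ] shift [ -3.4  -1.7 106.4] turn -0.001 F [-1.2  0.3 -0.7] t 4.7667
[312.55950153 247.47838444]
[312.75758975 309.3738736 ]
pos [ 0.4794 -0.2147  0.189 ] yawy 84.76 tilt [-0.003  0.002 -1.   ] shift [ -1.8  -1.1 109. ] turn -0.001 F [1.  0.3 1.1] t 4.8167
```

View pics/w2.png

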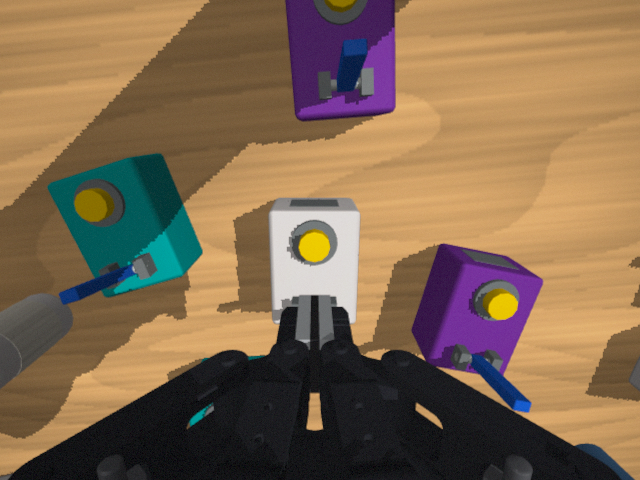

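The button is at (314,246), where I predicted it, with the fingers above it. I'll press now.

Emit:
{"fn": "play_rows", "kwargs": {"deltas": "-1 -1 38 0 0 0 0;0 0 36 0 0 0 0;0 0 25 0 0 0 0;0 0 10 0 0 0 0;0 0 4 0 0 0 0;0 0 4 0 0 0 0;0 0 3 0 0 0 0;0 0 2 0 0 0 0"}}

```text
time: 5.48
position: [0.4823, -0.2171, 0.0696]
tool_rot: [0.046, 0.999, -0.001, 0.001]
wrist_force: [1.9, 1.3, 3.9]
grip_width: -0.002
gripper_force: 1.8
```

Run:
```python
from h import *
goal([.4807,-.2157,.067],84.8)
```

```text
pos [ 0.4823 -0.2171  0.0696] yawy 84.74 tilt [ 0.003 -0.001 -1.   ] shift [1.8 1.3 2.6] turn -0.001 F [1.9 1.3 3.9] t 5.4833
```

Emit:
{"fn": "play_rows", "kwargs": {"deltas": "0 0 1 0 0 0 0;0 0 1 0 0 0 0;0 0 0 0 0 0 0"}}

```text
time: 5.73
position: [0.4823, -0.2171, 0.0677]
tool_rot: [0.046, 0.999, -0.001, 0.001]
wrist_force: [0.9, 2.1, 20.2]
grip_width: 0.001
gripper_force: 9.6
```

Run:
```python
from h import *
goal([.4807,-.2157,.067],84.8)
d=env.get_image("top");P=cloud(d)
hsv=cv2.cvtColor(d["image"],cv2.COLOR_RGB2HSV).astype(int);H,S,V=[hsv[...,i] for i in range(3)]
m=(H>100)&(H<130)&(S>120)&(abs(P[...,0]-.57)<.06)&(abs(P[...,1]+.222)<.04)&(P[...,2]>.04)&(P[...,2]<.14)
print(m.sum(),P[m].min(0),P[m].max(0))
cv2.imwrite("pics/t2.png",cv2.resize(d["image"][200:300,340:480],None,fx=5,fy=5)[...,::-1])
```

```text
pos [ 0.4823 -0.2171  0.0677] yawy 84.74 tilt [ 0.003 -0.002 -1.   ] shift [1.7 1.3 0.7] turn -0.001 F [ 0.9  2.1 20.2] t 5.7333Traceback (most recent call last):
  File "<stdin>", line 6, in <module>
    return umr_minimum(a, axis, None, out, keepdims, initial, where)
ValueError: zero-size array to reduction operation minimum which has no identity
```

The button is at its stop (20 N). I'll raise the arm and check that the lever has dropped.

Emit:
{"fn": "play_rows", "kwargs": {"deltas": "0 0 -10 0 0 0 0;0 0 -35 0 0 0 0;0 0 -40 0 0 0 20;0 0 -10 0 0 0 40;0 0 0 0 0 0 40"}}

```text
time: 6.2
position: [0.4826, -0.2175, 0.165]
tool_rot: [0.046, 0.999, -0.001, 0.003]
wrist_force: [1.1, 1.0, -0.6]
grip_width: 0.416
gripper_force: 0.0
```

Run:
```python
from h import *
d=env.get_image("scene");P=cloud(d)
hsv=cv2.cvtColor(d["image"],cv2.COLOR_RGB2HSV).astype(int);H,S,V=[hsv[...,i] for i in range(3)]
m=(H>100)&(H<130)&(S>120)&(abs(P[...,0]-.56)<.07)&(abs(P[...,1]+.222)<.04)&(P[...,2]>.04)&(P[...,2]<.14)
print(m.sum(),P[m].min(0),P[m].max(0),P[m].mean(0)) if m.any() else 0
cv2.imwrite("pics/s2.png",cv2.resize(d["image"][190:310,140:320],None,fx=4,fy=4)[...,::-1])
for s in(20,65,85):
    print(s,np.array([.5203,-.2193])+s/1000*np.array([.9959,-.0906]))
goal([.5850,-.2252,.12],84.8)
```

```text
75 [ 0.54348629 -0.23337034  0.06999583] [ 0.60582825 -0.2170682   0.08095064] [ 0.57542051 -0.22524921  0.07512474]
20 [ 0.540218 -0.221112]
65 [ 0.5850335 -0.225189 ]
85 [ 0.6049515 -0.227001 ]
pos [ 0.4818 -0.217   0.1631] yawy 84.74 tilt [ 0.003 -0.002 -1.   ] shift [-103.4    1.4   43.4] turn -0.001 F [ 0.4 -0.5  0.2] t 6.25
```

View pics/s2.png

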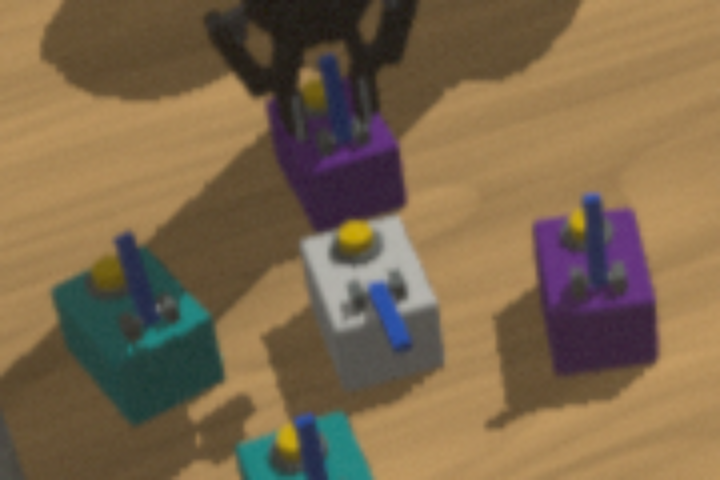

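The white switch's lever is down at crop (390,315), and the others are still up. Next I'll move over the lever, lower and pinch.

Emit:
{"fn": "play_rows", "kwargs": {"deltas": "-20 0 0 0 0 0 40;-36 0 0 0 0 0 40;-36 0 0 0 0 0 40;-14 1 20 0 0 0 40;0 0 37 0 0 0 40;0 0 35 0 0 0 40;0 0 18 0 0 0 40;0 0 0 0 0 0 40"}}

```text
time: 6.92
position: [0.5836, -0.2237, 0.0461]
tool_rot: [0.046, 0.999, 0.002, -0.004]
wrist_force: [-2.0, -0.1, -0.2]
grip_width: 0.466
gripper_force: 0.0
```

Run:
```python
from h import *
goal([.5875,-.2256,.054],84.8)
```

```text
pos [ 0.5836 -0.2237  0.0461] yawy 84.74 tilt [-0.008  0.004 -1.   ] shift [-3.9 -1.5 -7.9] turn -0.001 F [-2.  -0.1 -0.2] t 6.9167
```

Emit:
{"fn": "play_rows", "kwargs": {"deltas": "-1 -1 0 0 0 0 30;0 0 0 0 0 0 20;0 0 0 0 0 0 10;0 0 0 0 0 0 8;0 0 0 0 0 0 8;0 0 0 0 0 0 8"}}

```text
time: 7.42
position: [0.5887, -0.2252, 0.053]
tool_rot: [0.046, 0.999, 0.001, 0.001]
wrist_force: [4.7, 13.8, 0.4]
grip_width: 0.125
gripper_force: 58.3
```

Run:
```python
from h import *
goal([.5875,-.2256,.054],84.8)
o=env.get_obs();print(o["grip_width"]*85,o["gripper_force"])
p=o["position"];h=np.array([.5402,.068]);r=np.array([p[0]-.5402,p[2]+.019-.068]);L=np.hypot(*r);L,th=L,np.arctan2(r[0],r[1]);print(L,th)
t=np.linspace(th,-.2,14);X=.5402+L*np.sin(t);Z=.049+L*np.cos(t)
print(np.c_[-np.diff(X),-np.diff(Z)]*1000)
```

```text
pos [ 0.5887 -0.2252  0.053 ] yawy 84.73 tilt [ 0.003  0.001 -1.   ] shift [ 1.2 -0.5 -1. ] turn -0.001 F [ 4.7 13.8  0.4] t 7.4167
10.632597562155953 58.31145644187927
0.048662795630165366 1.4893169694194102
[[ 0.9221555  -6.2515111 ]
 [ 1.72446412 -6.07930796]
 [ 2.49769381 -5.80459192]
 [ 3.22880591 -5.43199542]
 [ 3.90547196 -4.96780138]
 [ 4.51628163 -4.41983733]
 [ 5.05093508 -3.79734336]
 [ 5.50041667 -3.11081634]
 [ 5.85714697 -2.37183288]
 [ 6.11511058 -1.59285417]
 [ 6.26995757 -0.78701581]
 [ 6.31907681  0.03209367]
 [ 6.26164004  0.85066198]]
```

Emit:
{"fn": "play_rows", "kwargs": {"deltas": "1 1 -6.3 0 0 0 8;1.7 0 -6.1 0 0 0 8;2.5 0 -5.8 0 0 0 8;3.2 0 -5.4 0 0 0 8;3.9 0 -5 0 0 0 8;4.5 0 -4.4 0 0 0 8;5 0 -3.8 0 0 0 8;5.5 0 -3.1 0 0 0 8"}}

```text
time: 8.08
position: [0.5613, -0.2222, 0.0926]
tool_rot: [0.046, 0.999, 0.0, 0.001]
wrist_force: [7.0, 8.1, -9.1]
grip_width: 0.115
gripper_force: 58.6
```

Emit:
{"fn": "play_rows", "kwargs": {"deltas": "5.9 0 -2.4 0 0 0 8;6.1 0 -1.6 0 0 0 8;6.3 0 -0.8 0 0 0 8;6.3 0 0 0 0 0 8;4.5 0 0.5 0 0 0 8;0 0 0 0 0 0 8"}}

```text
time: 8.58
position: [0.5331, -0.2199, 0.0983]
tool_rot: [0.046, 0.999, -0.0, 0.003]
wrist_force: [5.3, 10.9, 11.3]
grip_width: 0.105
gripper_force: 38.5
```

Run:
```python
from h import *
goal([.5325,-.2204,.098],84.8)
o=env.get_obs();print(o["grip_width"]*85,o["gripper_force"])
p=o["position"];r=np.array([p[0]-.5402,p[2]+.019-.068]);print(np.hypot(*r),np.arctan2(*r))
```

```text
pos [ 0.5331 -0.2199  0.0983] yawy 84.72 tilt [ 0.005 -0.001 -1.   ] shift [ 0.6 -0.6  0.3] turn -0.001 F [ 5.3 10.9 11.3] t 8.5833
8.917333935262551 38.50118673406541
0.049793686488899466 -0.14290415435451512
```

Emit:
{"fn": "play_rows", "kwargs": {"deltas": "1 0 0 0 0 0 8;0 0 0 0 0 0 8;0 0 0 0 0 0 20;0 0 0 0 0 0 40;0 0 0 0 0 0 50;0 0 -10 0 0 0 50;0 0 -35 0 0 0 50;0 0 -40 0 0 0 60"}}

```text
time: 9.25
position: [0.5293, -0.2196, 0.1806]
tool_rot: [0.046, 0.999, 0.001, -0.002]
wrist_force: [1.4, 0.1, 0.1]
grip_width: 0.692
gripper_force: 0.0
```

Emit:
{"fn": "play_rows", "kwargs": {"deltas": "0 0 -40 0 0 0 64;0 0 -10 0 0 0 64"}}

```text
time: 9.42
position: [0.5325, -0.2213, 0.2374]
tool_rot: [0.046, 0.999, -0.002, 0.004]
wrist_force: [1.4, -0.1, 0.7]
grip_width: 0.75
gripper_force: 0.0
```

Run:
```python
from h import *
d=env.get_image("scene");P=cloud(d)
hsv=cv2.cvtColor(d["image"],cv2.COLOR_RGB2HSV).astype(int);H,S,V=[hsv[...,i] for i in range(3)]
m=(H>100)&(H<130)&(S>120)&(abs(P[...,0]-.56)<.07)&(abs(P[...,1]+.222)<.04)&(P[...,2]>.04)&(P[...,2]<.16)
print(m.sum(),P[m].min(0),P[m].max(0))
a=np.radians(-13.2);lg=np.array([.5689,.1827])
p=lg-.0085*np.array([np.cos(a),np.sin(a)]);print(p)
goal([*p,.2],76.8)
```

```text
75 [ 0.53786574 -0.23316943  0.07006521] [ 0.60604959 -0.21762858  0.08139026]
[0.56062458 0.18464098]
pos [ 0.5326 -0.2213  0.2368] yawy 84.74 tilt [ 0.008 -0.004 -1.   ] shift [  9.6 406.9  35.3] turn 0.139 F [ 0.7 -0.2  1.4] t 9.4667
```

The lever has fallen back, so it was not past its rest or it slipped. I'll regrip a little lower, command the fingers fully shut to expose any slip, and push until the stop is felt.

Emit:
{"fn": "play_rows", "kwargs": {"deltas": "-20 0 0 0 0 0 45;-35 0 20 0 0 0 40;0 -3 40 0 0 0 40;0 0 40 0 0 0 40;0 0 40 0 0 0 40;0 0 30 0 0 0 40;0 0 10 0 0 0 40;0 0 0 0 0 0 40"}}

```text
time: 10.13
position: [0.5837, -0.2276, 0.0485]
tool_rot: [0.046, 0.999, 0.001, -0.002]
wrist_force: [0.3, 1.4, 0.1]
grip_width: 0.464
gripper_force: 0.0
```

Run:
```python
from h import *
goal([.5875,-.2252,.050],84.8)
```

```text
pos [ 0.5837 -0.2276  0.0485] yawy 84.73 tilt [-0.004  0.002 -1.   ] shift [-3.5  2.7 -1.5] turn -0.001 F [0.3 1.4 0.1] t 10.1333
```

Emit:
{"fn": "play_rows", "kwargs": {"deltas": "-2 2 0 0 0 0 30;0 0 0 0 0 0 15;0 0 0 0 0 0 0;0 0 0 0 0 0 0;0 0 0 0 0 0 0"}}

```text
time: 10.55
position: [0.5891, -0.2253, 0.0529]
tool_rot: [0.046, 0.999, 0.0, 0.002]
wrist_force: [6.4, 14.0, 3.8]
grip_width: 0.123
gripper_force: 58.5
```

Run:
```python
from h import *
goal([.5875,-.2252,.050],84.8)
o=env.get_obs();p=o["position"];print(o["grip_width"]*85.4)
h=.541;r=np.array([p[0]-h,p[2]+.019-.068]);L=np.hypot(*r);th=np.arctan2(*r);print(L,th)
t=np.linspace(th,-.2,14);print(np.c_[-np.diff(h+L*np.sin(t)),-np.diff(L*np.cos(t))].round(4)*1000)
```

```text
pos [ 0.5891 -0.2253  0.0529] yawy 84.73 tilt [ 0.004  0.    -1.   ] shift [ 1.6 -0.1  2.9] turn -0.001 F [ 6.4 14.   3.8] t 10.55
10.532121007642344
0.04825149603543282 1.490313346475863
[[ 0.9 -6.2]
 [ 1.7 -6. ]
 [ 2.5 -5.8]
 [ 3.2 -5.4]
 [ 3.9 -4.9]
 [ 4.5 -4.4]
 [ 5.  -3.8]
 [ 5.5 -3.1]
 [ 5.8 -2.4]
 [ 6.1 -1.6]
 [ 6.2 -0.8]
 [ 6.3  0. ]
 [ 6.2  0.8]]
```

Emit:
{"fn": "play_rows", "kwargs": {"deltas": "1 1 -6.2 0 0 0 0;1.7 1 -6 0 0 0 0;2.5 0 -5.8 0 0 0 0;3.2 0 -5.4 0 0 0 0;3.9 0 -4.9 0 0 0 0;4.5 0 -4.4 0 0 0 0;0 0 0 0 0 0 0"}}

```text
time: 11.13
position: [0.5706, -0.2228, 0.0848]
tool_rot: [0.046, 0.999, -0.0, 0.001]
wrist_force: [2.6, 3.4, -3.2]
grip_width: 0.123
gripper_force: 59.2
```

```bash
cat > lev.py <<'E'
from h import *
o=env.get_obs();p=o["position"];r=np.array([p[0]-.541,p[2]+.019-.068])
print("w",o["grip_width"]*85.4,"gf",o["gripper_force"],"F",o["wrist_force"].round(1),"M",o["moment"].round(2),"p",p.round(4),"L,th",np.hypot(*r),np.arctan2(*r))
d=env.get_image("scene");P=cloud(d)
hsv=cv2.cvtColor(d["image"],cv2.COLOR_RGB2HSV).astype(int);H,S,V=[hsv[...,i] for i in range(3)]
m=(H>100)&(H<130)&(S>120)&(abs(P[...,0]-.56)<.07)&(abs(P[...,1]+.222)<.04)&(P[...,2]>.04)&(P[...,2]<.16)
print(m.sum(),P[m].min(0).round(3),P[m].max(0).round(3),P[m].mean(0).round(3)) if m.sum() else print("no blue")
cv2.imwrite("pics/lev.png",cv2.resize(d["image"][210:290,180:300],None,fx=6,fy=6)[...,::-1])
E
python3 lev.py
```

```text
w 10.521645710221136 gf 59.17219877243042 F [ 2.6  3.4 -3.2] M [ 0.65 -0.65 -0.05] p [ 0.5706 -0.2228  0.0848] L,th 0.04645115158949477 0.6914444017193364
8 [ 0.586 -0.231  0.106] [ 0.593 -0.223  0.114] [ 0.589 -0.227  0.111]
```

View pics/lev.png

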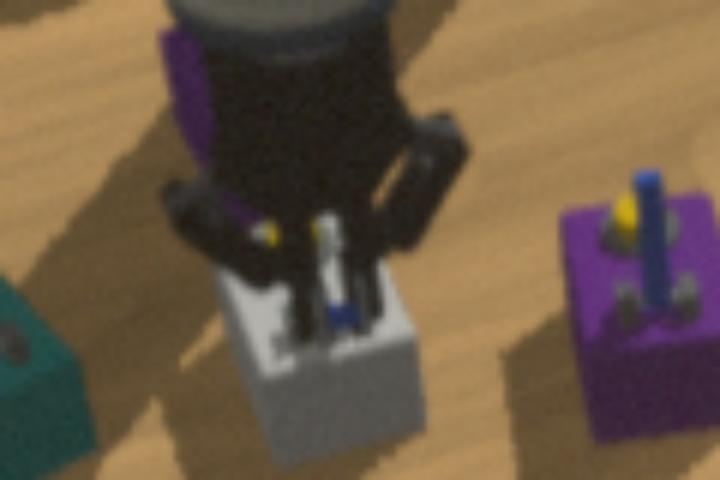

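The lever is still held between the fingers, but its tip angle (about 0.84) lags the tool by 0.15 rad. I need to carry it further past vertical.

Emit:
{"fn": "play_rows", "kwargs": {"deltas": "5 0 -3.8 0 0 0 0;5.5 0 -3.1 0 0 0 0;5.9 0 -2.4 0 0 0 0;6.1 0 -1.6 0 0 0 0;6.2 0 -0.8 0 0 0 0;6.3 0 0 0 0 0 0;5 0 0.4 0 0 0 0;0 0 0 0 0 0 0"}}

```text
time: 11.85
position: [0.5326, -0.2195, 0.0966]
tool_rot: [0.046, 0.999, -0.001, 0.003]
wrist_force: [8.1, 7.4, 15.5]
grip_width: 0.089
gripper_force: 58.9
```

```bash
python3 lev.py
```

```text
w 7.628840525015941 gf 58.878332341555506 F [ 8.1  7.4 15.5] M [ 1.28 -1.59 -0.02] p [ 0.5326 -0.2195  0.0966] L,th 0.0483017992829119 -0.17562411900525926
25 [ 0.543 -0.227  0.07 ] [ 0.559 -0.219  0.135] [ 0.551 -0.223  0.109]
```

The pads are slipping around the lever as it pivots. It is held at about +0.2 rad now, so I'll tilt the wrist about the hinge axis. That carries the lever over without any pivoting.

Emit:
{"fn": "play_rows", "kwargs": {"deltas": "0 0 -0.8 0 0 0 0;3.3 0 0.9 0 -0.115 0 0;3.3 0 0.9 0 -0.115 0 0;3.3 0 0.9 0 -0.115 0 0;0 0 0 0 0 0 0"}}

```text
time: 12.32
position: [0.5227, -0.2178, 0.0926]
tool_rot: [0.044, 0.986, -0.006, 0.162]
wrist_force: [-1.5, -12.7, 4.1]
grip_width: 0.055
gripper_force: 58.8
```

```bash
python3 lev.py; python3 -c "
from h import *
goal([.53,-.22,.1],84.8)"
```

```text
w 4.707791681549211 gf 58.774752616882324 F [ -1.5 -12.7   4.1] M [-1.81  0.1  -0.6 ] p [ 0.5227 -0.2178  0.0926] L,th 0.04730877223680225 -0.3961466228670236
60 [ 0.53  -0.227  0.066] [ 0.548 -0.216  0.138] [ 0.538 -0.221  0.109]
pos [ 0.5229 -0.2177  0.0925] yawy 84.88 tilt [ 0.314 -0.024 -0.949] shift [-9.3 -1.6 -4.9] turn 0.001 F [ 0.3 -1.2  0.3] t 12.3667
```

View pics/lev.png

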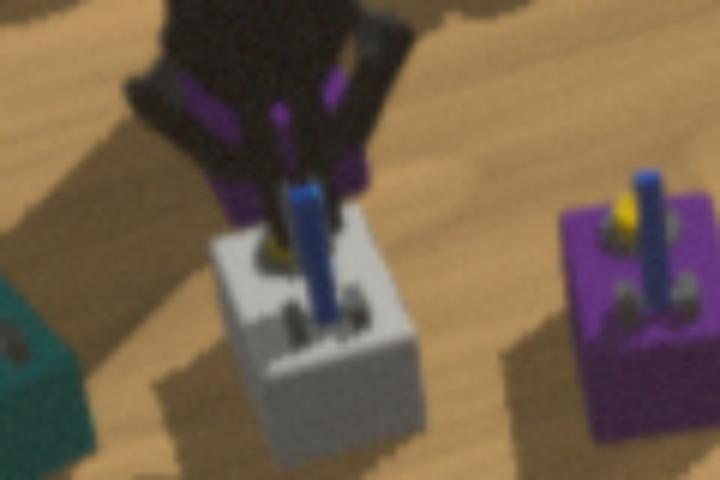

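The lever (crop 307,190) now stands up, leaning towards the button with its tip at x≈0.53, and the fingers are clear on the button side. I'll back away along the tool axis and check that it stays.

Emit:
{"fn": "play_rows", "kwargs": {"deltas": "3 0 -12 0 0 0 0;2 0 -30 0 0 0 0;0 0 -40 0 0 0 0;0 0 -40 0 0 0 0;0 0 -40 0 0.115 0 20;0 0 -10 0 0.115 0 40;0 0 0 0 0.115 0 64;0 0 0 0 0 0 64"}}

```text
time: 13.03
position: [0.472, -0.2126, 0.2456]
tool_rot: [0.042, 0.999, 0.003, -0.001]
wrist_force: [-1.0, 1.0, -1.2]
grip_width: 0.568
gripper_force: 0.0
```

```bash
python3 lev.py; python3 -c "
from h import *
a=np.radians(-13.2);p=np.array([.5689,.1827])-.007*np.array([np.cos(a),np.sin(a)])
goal([*p,.2],76.8)"
```

```text
w 48.51796643688243 gf 0.0 F [-1.   1.  -1.2] M [ 0.04  0.02 -0.02] p [ 0.472  -0.2126  0.2456] L,th 0.20838931629685586 -0.3375712037227552
44 [ 0.523 -0.228  0.073] [ 0.547 -0.216  0.138] [ 0.537 -0.222  0.113]
pos [ 0.4717 -0.2119  0.2441] yawy 85.29 tilt [ 0.004  0.008 -1.   ] shift [-57.4 401.9  47.7] turn 0.148 F [-0.9  0.9 -1.1] t 13.0833
```

The lever stays up. Now to the rig.

Emit:
{"fn": "play_rows", "kwargs": {"deltas": "-3 22 0 0 0 0 64;-5 38 0 0 0 0 64;-6 38 0 0 0 0 64;-6 38 0 0 0 0 64;-6 38 0 0 0 0 64;-6 38 0 0 0 0 64;-6 38 0 0 0 0 64;-6 38 0 0 0 0 64"}}

```text
time: 13.75
position: [0.5374, 0.0732, 0.246]
tool_rot: [0.042, 0.999, 0.005, 0.002]
wrist_force: [0.9, -0.1, 0.7]
grip_width: 0.751
gripper_force: 0.0
```

Emit:
{"fn": "play_rows", "kwargs": {"deltas": "-6 38 0 0 0 0 64;-5 38 0 0 0 0 64;-2 28 0 0 0 0.05 64;0 10 20 0 0 0.05 64;0 0 20 0 0 0.05 64;0 0 0 0 0 0 64;0 0 0 0 0 0 64;0 0 0 0 0 0 64"}}

```text
time: 14.42
position: [0.5614, 0.1838, 0.2082]
tool_rot: [0.116, 0.993, 0.005, 0.002]
wrist_force: [0.7, -0.5, 0.3]
grip_width: 0.756
gripper_force: 0.0
```

```bash
python3 rig.py; python3 -c "
from h import *
a=np.radians(-13.2);p=np.array([.5689,.1827])-.007*np.array([np.cos(a),np.sin(a)])
goal([*p,.1],76.8);print(env.get_obs()['grip_width']*85.4)"
```

```text
clip 89 ray [0.4851 0.2364 0.024 ] depth [0.4851 0.2363 0.0245] 351.2 116.4
red 38 ray [0.5747 0.206  0.022 ] depth [0.5742 0.206  0.0239] 338.5 221.7
cam 603 ray [0.5627 0.162  0.073 ] depth [0.5626 0.1621 0.0738] 287.1 236.0
rail 10550 [0.5148 0.196  0.013 ] ((511.68218994140625, 196.97776794433594), (87.53938293457031, 249.29307556152344), 76.40467834472656)
wing/post75 1807 [0.5526 0.1903 0.0758] ((564.7283935546875, 183.72674560546875), (88.83172607421875, 51.764549255371094), 76.93885040283203)
lamp 5531 [0.4273 0.2154 0.0831] ((427.9221496582031, 215.1731414794922), (63.39500427246094, 43.953433990478516), 76.58927917480469)
leg_grip 0.73 [0.5671 0.1639 0.0792] [290. 243.]
leg_grip 0.61 [0.4612 0.2025 0.073 ] [306.  92.]
leg_index 0.79 [0.4637 0.2018 0.0686] [306.  96.]
mark_clip 0.73 [0.486  0.234  0.0263] [349. 118.]
lamp 0.98 [0.463  0.2049 0.074 ] [310.  93.]
wing 0.68 [0.4662 0.2007 0.0782] [305.  99.]
cam_face 0.91 [0.5628 0.1676 0.0756] [294. 236.]
cam_face 0.42 [0.4654 0.2055 0.0702] [311.  97.]
rig 0.89 [0.5312 0.1908 0.0573] [312. 187.]
pos [0.5617 0.1844 0.2076] yawy 76.61 tilt [ 0.004  0.01  -1.   ] shift [ -0.3  -1.1 107.6] turn -0.003 F [ 1.4  0.  -0.4] t 14.8167
63.86293853364458
```

Emit:
{"fn": "play_rows", "kwargs": {"deltas": "0 -1 20 0 0 0 64;0 0 35 0 0 0 64;0 0 35 0 0 0 64;0 0 15 0 0 0 64;0 0 0 0 0 0 64;0 0 0 0 0 0 64"}}

```text
time: 15.32
position: [0.5615, 0.1845, 0.1021]
tool_rot: [0.117, 0.993, 0.005, 0.0]
wrist_force: [0.2, 0.2, 2.2]
grip_width: 0.75
gripper_force: 0.0
```

```bash
python3 -c "
from h import *
a=np.radians(-13.2);p=np.array([.5686,.1828])-.007*np.array([np.cos(a),np.sin(a)])
goal([*p,.040],76.8);print(env.get_obs()['tool_rot'])"
```

```text
pos [0.5615 0.1845 0.1021] yawy 76.62 tilt [ 0.002  0.009 -1.   ] shift [-0.3 -0.6 62.1] turn -0.003 F [0.2 0.2 2.2] t 15.3167
[1.16505671e-01 9.93178463e-01 4.76873098e-03 4.78318052e-04]
```

Emit:
{"fn": "play_rows", "kwargs": {"deltas": "0 -0.5 20 0.009 0 0 64;0 0 25 0 0 0 64;0 0 12 0 0 0 64;0 0 5 0 0 0 64;0 0 0 0 0 0 64;0 0 0 0 0 0 64"}}

```text
time: 15.82
position: [0.5623, 0.1844, 0.0414]
tool_rot: [0.117, 0.993, 0.001, 0.001]
wrist_force: [-0.5, 0.1, -0.1]
grip_width: 0.753
gripper_force: 0.0
```

```bash
python3 rig.py | head -5; python3 -c "
from h import *
a=np.radians(-13.2);p=np.array([.5686,.1828])-.007*np.array([np.cos(a),np.sin(a)])
goal([*p,.040],76.8)"
```

```text
clip 462 ray [0.485 0.236 0.024] depth [0.485  0.236  0.0237] 391.8 104.3
cam 2682 ray [0.5622 0.1624 0.073 ] depth [0.5621 0.1626 0.0736] 256.9 364.7
rail 33181 [0.4969 0.2008 0.0129] ((533.7756958007812, 188.55978393554688), (89.161376953125, 201.47784423828125), 78.2965087890625)
wing/post75 10059 [0.5513 0.1898 0.0756] ((564.7158203125, 183.31866455078125), (91.39732360839844, 53.794002532958984), 76.53702545166016)
lamp 0 [nan nan nan] ((0.0, 0.0), (0.0, 0.0), 0.0)
pos [0.5618 0.1843 0.0406] yawy 76.61 tilt [ 0.002  0.001 -1.   ] shift [0.1 0.1 0.6] turn -0.003 F [-0.2 -0.1  0.8] t 16.2167rig.py:14: RuntimeWarning: Mean of empty slice.
  q=P[m];print(n,len(q),q.mean(0),cv2.minAreaRect((q[:,:2]*1000).astype(np.float32)))
  ret = um.true_divide(
```

Emit:
{"fn": "play_rows", "kwargs": {"deltas": "3 0 0 0 0 0 64;6 0 0 0 0 0 64;12 0 0 0 0 0 64;14 0 0 0 0 0 64;14 0 0 0 0 0 64;14 0 0 0 0 0 64;14 0 0 0 0 0 64;10 0 0 0 0 0 64"}}

```text
time: 16.88
position: [0.4759, 0.2045, 0.0404]
tool_rot: [0.116, 0.993, 0.0, 0.001]
wrist_force: [4.1, -4.6, 1.1]
grip_width: 0.751
gripper_force: 2.2
```

Emit:
{"fn": "play_rows", "kwargs": {"deltas": "5 0 0 0 0 0 64;3 0 0 0 0 0 64;0 0 0 0 0 0 64;0 0 0 0 0 0 64"}}

```text
time: 17.22
position: [0.4697, 0.2063, 0.0402]
tool_rot: [0.117, 0.993, 0.001, 0.001]
wrist_force: [2.1, -1.9, 1.8]
grip_width: 0.749
gripper_force: 1.5
```

```bash
cat > m2.py <<'E'
from h import *
from rig import measure
import sys
d=env.get_image("wrist");o=measure(d)
cv2.imwrite(f"pics/{sys.argv[1]}.png",d["image"][...,::-1])
a=np.radians(-13.2);ax=np.array([np.cos(a),np.sin(a)]);ay=np.array([-ax[1],ax[0]])
p0=np.array([.5686,.1828])
for k,v in o.items():print(k,"rig x,y rel start grip",(v[:2]-p0)@ax*1000,(v[:2]-p0)@ay*1000)
s=env.get_obs();e=s["position"][:2]-p0;print("tool",e@ax*1000,e@ay*1000,s["wrist_force"].round(1),s["grip_width"]*85.4,s["gripper_force"],s["time"],s["position"])
E
python3 m2.py m2 2>/dev/null
```

```text
cam 2622 ray [0.4741 0.1826 0.073 ] depth [0.474  0.1828 0.0736] 255.3 377.6
rail 23238 [0.4413 0.215  0.0129] ((474.953857421875, 204.4808349609375), (80.30245208740234, 186.7765350341797), 77.11226654052734)
wing/post75 9692 [0.4619 0.2101 0.0756] ((475.1677551269531, 204.870361328125), (91.18522644042969, 49.9165153503418), 77.08753967285156)
lamp 33483 [0.4494 0.1866 0.1114] ((418.64398193359375, 190.28729248046875), (102.74674987792969, 102.65206909179688), 10.391408920288086)
cam rig x,y rel start grip -91.92237442308974 -21.726844058880477
tool -101.43516843553742 0.3159542915297643 [ 2.3 -2.1  2.3] 63.90184074876489 1.5449346229434013 17.2667 [0.4699 0.2063 0.0402]
```

View pics/m2.png

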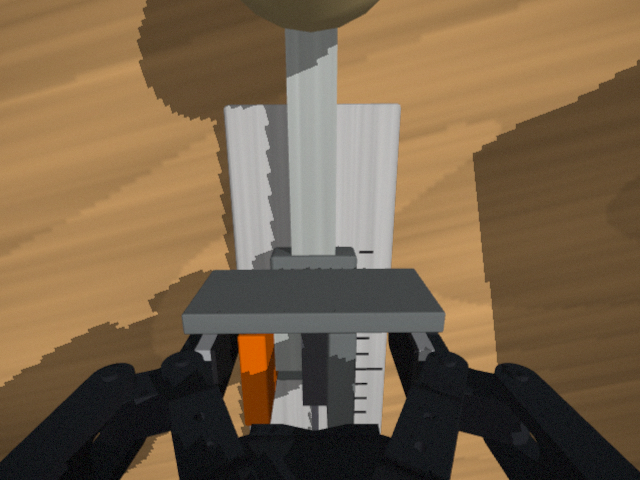

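The wrist view shows the wing and fingers, with the cam at (256,378) still open. The pointer and clip are hidden behind the wing, so I'll check the other cameras and the network.

```bash
cat > m3.py <<'E'
from h import *
np.set_printoptions(suppress=True,precision=4)
a=np.radians(-13.2);ax=np.array([np.cos(a),np.sin(a)]);ay=np.array([-ax[1],ax[0]]);p0=np.array([.5686,.1828])
for n in("top","scene","wrist"):
    d=env.get_image(n);P=cloud(d);hsv=cv2.cvtColor(d["image"],cv2.COLOR_RGB2HSV).astype(int);H,S,V=[hsv[...,i] for i in range(3)]
    L=(P[...,:2]-p0)@np.c_[ax,ay]*1000
    z=P[...,2];near=(abs(L[...,0]+70)<100)&(abs(L[...,1])<60)&(z>.005)&(z<.1)
    for k,m in [("clip",(H>45)&(H<85)&(S>80)&(z<.04)),("red",((H<5)|(H>174))&(S>110)&(z<.04)),("cam",(H>5)&(H<18)&(S>170)&(z>.068))]:
        m=m&near
        if m.sum()>1:print(n,k,m.sum(),L[m].min(0),L[m].max(0),L[m].mean(0))
    m=near&(z>.0735)&(z<.0775)&(S<70)&(abs(L[...,1])<48)
    if m.sum()>20:
        q=L[m];print(n,"wing top x", np.percentile(q[:,0],[0.5,2,5,50,98]),"y",np.percentile(q[:,1],[1,99]))
E
python3 m3.py
```

```text
scene clip 4 [-94.6508  30.9601] [-88.0926  34.6185] [-90.6489  32.5706]
scene cam 32 [-105.1199  -29.2875] [-68.6188 -19.1747] [-84.3548 -24.5287]
scene wing top x [-119.1336 -117.3577 -116.9347 -104.236   -68.8531] y [-47.0873  41.2967]
wrist cam 2589 [-110.3931  -32.0167] [-70.28    32.3593] [-91.9948 -21.606 ]
wrist wing top x [-120.4133 -120.1253 -119.8605 -114.5336  -75.4536] y [-43.8194  43.357 ]
```

The leg is at 90.3 mm extension by three measures: cam centre, wing edge and tool. The clip is at about 93.6 mm, so I'll advance 3.3 mm.

Emit:
{"fn": "play_rows", "kwargs": {"deltas": "2 0 0 0 0 0 64;1.3 0 0 0 0 0 64;0 0 0 0 0 0 64;0 0 0 0 0 0 64"}}

```text
time: 17.75
position: [0.466, 0.2071, 0.0402]
tool_rot: [0.117, 0.993, 0.001, 0.001]
wrist_force: [3.7, 0.6, 3.1]
grip_width: 0.749
gripper_force: 1.6
```

```bash
python3 m3.py; python3 m2.py m3 2>/dev/null | tail -1
```

```text
scene clip 5 [-97.415   28.6696] [-89.0874  38.1785] [-91.6424  32.292 ]
scene cam 32 [-110.0257  -29.4873] [-71.2428 -18.2649] [-90.333 -24.915]
scene wing top x [-122.2951 -119.365  -118.5074 -101.7869  -73.3205] y [-47.3724  36.6563]
wrist cam 2596 [-114.3874  -27.1969] [-73.6663  32.1724] [-95.9092 -21.6022]
wrist wing top x [-124.3063 -124.0611 -123.795  -118.4718  -79.6757] y [-43.7957  43.2153]
tool -105.32438261801227 0.2606998366469602 [3.7 0.6 1.1] 63.78033091475115 1.5662610903382301 17.95 [0.4661 0.2071 0.0402]
```

Emit:
{"fn": "play_rows", "kwargs": {"deltas": "0 0 0 0 0 0 55;0 0 0 0 0 0 48;0 0 0 0 0 0 42;0 0 0 0 0 0 36;0 0 0 0 0 0 30;0 0 0 0 0 0 20;0 0 0 0 0 0 10;0 0 0 0 0 0 0"}}

```text
time: 18.62
position: [0.466, 0.2069, 0.0404]
tool_rot: [0.116, 0.993, 0.0, 0.001]
wrist_force: [1.6, -1.2, 9.3]
grip_width: 0.339
gripper_force: 60.0
```

Emit:
{"fn": "play_rows", "kwargs": {"deltas": "0 0 0 0 0 0 0;0 0 0 0 0 0 0;0 0 0 0 0 0 0;0 0 0 0 0 0 0;0 0 0 0 0 0 0;0 0 0 0 0 0 0"}}

```text
time: 19.12
position: [0.466, 0.2069, 0.0404]
tool_rot: [0.116, 0.993, 0.0, 0.001]
wrist_force: [2.8, -0.1, 9.4]
grip_width: 0.337
gripper_force: 59.9
```

```bash
python3 m3.py; python3 m2.py m4 2>/dev/null | tail -1; python3 lev.py
```

```text
scene clip 4 [-89.6502  28.1085] [-87.0833  32.2789] [-88.3704  30.1291]
scene cam 26 [-115.8022  -16.847 ] [-68.9739  -6.6158] [-86.6485 -12.3257]
scene wing top x [-121.2967 -120.6145 -118.4925  -97.9323  -75.4374] y [-45.9993  16.6401]
wrist cam 2379 [-115.6422  -15.4201] [-73.7309  -5.4859] [-95.6283 -10.1934]
wrist wing top x [-124.2664 -123.9873 -123.7466 -118.7613  -79.1053] y [-43.517   42.8026]
tool -105.4651101625637 0.07492884115015981 [ 2.5 -0.3  9.3] 28.89888301702919 59.93611000478268 19.3167 [0.4659 0.207  0.0404]
w 28.89888301702919 gf 59.93611000478268 F [ 2.5 -0.3  9.3] M [-1.15 -0.04  0.17] p [0.4659 0.207  0.0404] L,th 0.07555221598669812 -1.6848327364670046
57 [ 0.529 -0.226  0.071] [ 0.547 -0.216  0.137] [ 0.537 -0.221  0.108]
```

View pics/m4.png

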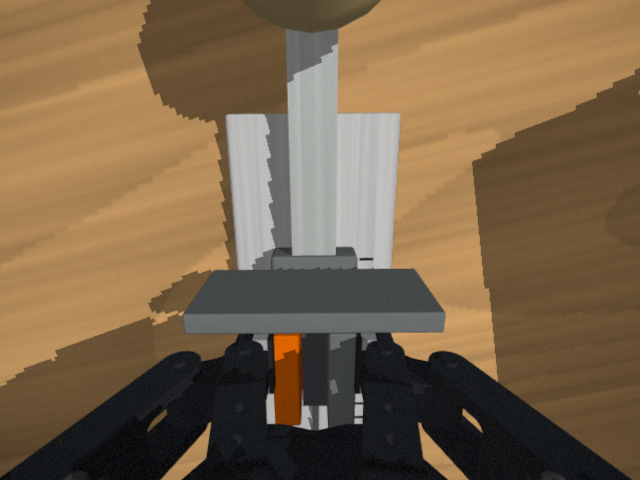

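The cam is closed: 29 mm over all, orange plate at (288,378) against the post block. The leg is at 94.0 mm, level with the clip, and the blue lever is still up.

```bash
python3 -c "
from bench import env
print(env.hand_in())"
```

```text
the job is handed in; nothing more can be done
None
```

The job is handed in; no verdict came back. The button was pressed, the blue lever stays up by itself (it fell back once and was lifted again), the leg is within about 1 mm of the clip by measurement (pointer and clip were hidden at the end), and the cam is closed and still pinched.

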